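# Slide the round lid over the scrap hole

### The job

Close the scrap hole in the wooden prep board: take the round steel lid by its knob and slide it along the board, without picking it up off the board, until it drops into the round recess and lies flat and fully home. Then let go of it. Leave the square lid where it is.

Things in the scene. Friction and masses are not known exactly. Their poses are not given: they have to be found in the camera images.
- round_knob (a point): Half-way up the knob of the loose round lid: a flat steel disc 112 mm across, 8 mm thick, about 0.25 kg, with an upright black cylindrical knob in its middle, 26 mm in diameter, 40 mm tall. The point is 20 mm above the disc's upper face and 28 mm above its underside; z is the lid's up axis. It starts flat on the board, on either side of the recess.
- square_knob (a point): The same point on the loose square lid, which stays where it is: a flat steel plate 110 x 110 mm, 8 mm thick, with the same knob (26 mm diameter, 40 mm tall; point 28 mm above the underside). It lies flat on the board on the other side of the recess.
- pocket (a point): Centre of the recess's floor, 132 mm in diameter and 8 mm below the top of the fixed wooden board (200 mm along this point's x, 460 mm along y, 40 mm high). The floor is a ledge round a deeper hole of 80 mm. The round lid has 10 mm play all round and ends flush, its knob point 28 mm above this point (36 mm while up on the board). Between lids and recess the board is flat and free.
There are look-alikes about, which are no part of the job. Leave any blue or purple look-alike of the part that bears round_knob alone.

How it is judged:
By the outcome, as a careful person would: the job done as asked, in the order asked, and still so for the second after the job is handed in, with the robot touching nothing.
It also fails if it takes over 32 s, if anything falls off the work surface, if the arm or the gripper's body presses on something with over 40 N, if the wrist force passes 120 N, or if a joint passes its speed limit or range.

### The arm

A 6-joint arm with a two-finger parallel gripper is mounted at the origin on the work surface. World frame = base frame: x ahead of the robot, y to its left, z up, the work surface at z = 0. Lengths are in m, angles in degrees, forces in N, time in s.
With the tool pointing down it reaches from about 0.325 to 0.85 m from the base axis. Payload 15.5 kg.
Tool frame: the origin (TCP) lies midway between the tips of the shut fingers; the grasp point (between the pads) lies 19 mm behind it; y points along the fingers, x is the direction in which the jaws open and shut, and the axes are right-handed (so a half turn about y gives the same grasp; the last joint's range is limited). The gripper opens to 91 mm and grips with 3 to 60 N. Pads are 32 mm wide; open, the fingers measure 118 mm over their backs; the gripper's body (76 mm by 178 mm) begins 60 mm behind the grasp point.
Start: joints at [-80.988, 28.281, 77.091, -0, 74.628, -5.472], TCP at [0.156, -0.605, 0.214] pointing down, gripper open.
Joint ranges: [-166.48, 166.48], [-47.26, 123.95], [12.59, 153.08], [-70.14, 250.14], [6.76, 159.57], [-176.63, 176.63]. Speed limits (degrees/s): [108.29, 108.29, 147.25, 172.46, 172.46, 172.46].

### API

Orientations are given as a 3x3 rotation matrix whose columns are the frame's x, y, z axes.
In Python, from bench import ctrl gives the robot as it stands. The module is installed in compiled form; this text tells all that it offers. Calls block until the motion is done:
- ctrl.goto(position, orientation): joint-space move of the TCP to a pose.
- ctrl.move_l(position, vel=0.15, ori=None, contact_N=None): straight line of the TCP; ori=None keeps the orientation; vel is the mean speed in m/s. With contact_N (N) it stops when the force on the tool has changed by that much, and returns True; else False.
- ctrl.movej(angles): joint-space move.
- ctrl.command_gripper(opening): opening from 0.0 (shut) to 1.0 (fully open); the grip force is fixed at half the most; returns when the fingers have stopped.
- ctrl.sleep(seconds).
- ctrl.ik(position, orientation): joint angles nearest the present ones, or None.
- ctrl.read_camera(name): name is "scene" or "side" or "wrist"; returns the picture (400x640x3 uint8, blue, green, red); there is no depth.
- ctrl.camera_params(name): a dict with "fx", "fy", "cx", "cy" (pixels), "D" ([k1, k2, p1, p2, k3] as OpenCV has them; the pictures are not rectified), "pose" (4x4, takes a point from camera to world coordinates); the wrist camera has in their place "T_tool_cam" (4x4, takes a point from camera to tool coordinates, whose origin is the TCP and whose axes are the tool frame's). Camera axes: x right, y up, looking along -z (the intrinsics and any distortion apply to the point x, -y, -z); pixel columns grow to the right and rows downward; lengths in m; the calibration is good to about 2 mm. A picture is of the moment at which its call begins: read the wrist's pose just before it. camera_params takes no time and is no camera call.
A pose or a line that the arm cannot do raises ctrl.MotionError and nothing moves.
- ctrl.sign_off(): hands the job in, once; it reports no verdict.
Readings, each from a call of its own:
- ctrl.current_t(): time.
- ctrl.current_q(): joint angles.
- ctrl.current_dq(): joint speeds.
- ctrl.current_effort(): joint torques, N m.
- ctrl.current_tool_pos(): TCP position.
- ctrl.current_eef_rot(): TCP orientation.
- ctrl.current_contact_force(): force on the tool from outside, world axes, zero at the start.
- ctrl.current_wrist_torque(): the same for the moment, N m.
- ctrl.current_grip_width(): opening from 0.0 (shut) to 1.0 (fully open).
Only numpy, scipy, OpenCV 4.12 (cv2) and the standard library are available. Lean on these libraries where they do the work, as an engineer would, in place of code of your own. Each camera call takes 0.05 s, during which the arm holds its last target. There are 200 camera calls.

## Working session

There is one attempt and no reset: what is moved stays moved. The work goes in short steps, each a Python script; the robot and the scene stay as the last script left them, time stands still between calls to the robot, and variables do not carry over. Pictures are saved under pics/ and viewed, about 8 in all and at most 12, crops included, and the job is handed in when it is done.

```bash
mkdir -p pics; python3 - <<'E'
from bench import ctrl
import cv2,numpy as np
for n in ("scene","side"):
    cv2.imwrite(f"pics/{n}0.png",ctrl.read_camera(n)); p=ctrl.camera_params(n); print(n,{k:np.round(v,4).tolist() for k,v in p.items()})
print(ctrl.camera_params("wrist"),ctrl.current_t(),ctrl.current_eef_rot())
E
```

```text
scene {'fx': 398.4236, 'fy': 398.4236, 'cx': 315.8872, 'cy': 203.1277, 'D': [-0.0835, 0.0, 0.0, 0.0, 0.0], 'pose': [[-0.7989, -0.4121, 0.4381, 0.9925], [0.6014, -0.5571, 0.5726, 0.5839], [0.0081, 0.7209, 0.693, 0.7123], [0.0, 0.0, 0.0, 1.0]]}
side {'fx': 363.6985, 'fy': 363.6985, 'cx': 315.384, 'cy': 201.6969, 'D': [-0.0616, 0.0, 0.0, 0.0, 0.0], 'pose': [[0.929, 0.2689, -0.2542, 0.3872], [-0.37, 0.6874, -0.625, -0.421], [0.0066, 0.6747, 0.7381, 0.6523], [0.0, 0.0, 0.0, 1.0]]}
{'fx': 286.93108010386015, 'fy': 286.93108010386015, 'cx': 317.8035156151768, 'cy': 202.2395802829391, 'D': array([0.00380291, 0.        , 0.        , 0.        , 0.        ]), 'T_tool_cam': array([[ 9.99999970e-01,  1.61764557e-04, -1.83451090e-04,
        -1.47390437e-04],
       [-2.16141600e-04,  2.33412151e-01, -9.72377869e-01,
        -1.69864116e-01],
       [-1.14476562e-04,  9.72377880e-01,  2.33412179e-01,
         6.57436142e-02],
       [ 0.00000000e+00,  0.00000000e+00,  0.00000000e+00,
         1.00000000e+00]])} 0.1 [[ 2.50106679e-01 -1.76119056e-04  9.68218270e-01]
 [-9.68217674e-01  1.07887623e-03  2.50106721e-01]
 [-1.08863623e-03 -9.99999403e-01  9.93125675e-05]]
```

View pics/scene0.png

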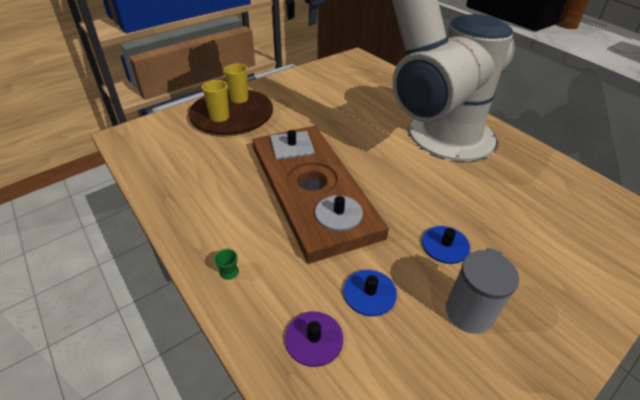

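View pics/side0.png

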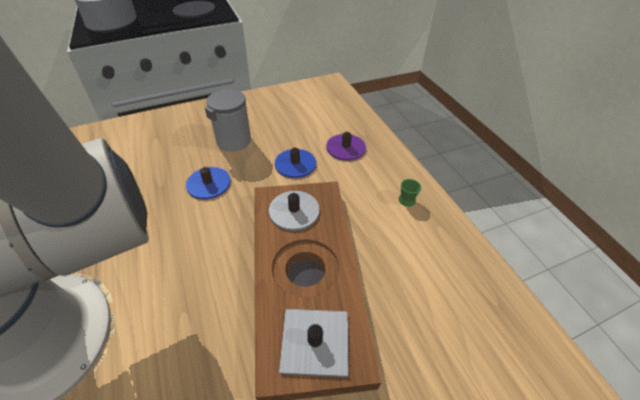

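Scene view: the round grey lid has its knob at about (340,204) and lies on the board, the recess is at (313,180), and the square lid is at (292,145). The look-alikes are a purple lid at (314,335) and blue lids at (371,290) and (447,242). Only the grey round disc on the board is steel and fits the description. The side view agrees: lid at (294,210), recess at (305,268), square lid at (315,342). I'll confirm it in the wrist view.

```bash
cat > h.py <<'E'
from bench import ctrl
import cv2,numpy as np
def cam(n):
    p=ctrl.camera_params(n)
    if n=="wrist":
        T=np.eye(4);T[:3,:3]=ctrl.current_eef_rot();T[:3,3]=ctrl.current_tool_pos();P=T@p["T_tool_cam"]
    else: P=np.array(p["pose"])
    return np.array([[p["fx"],0,p["cx"]],[0,p["fy"],p["cy"]],[0,0,1]]),np.array(p["D"]),P
def ray(c,uv):
    K,D,P=c; a=cv2.undistortPoints(np.array(uv,float).reshape(-1,1,2),K,D).reshape(-1,2)
    return P[:3,3],np.c_[a[:,0],-a[:,1],-np.ones(len(a))]@P[:3,:3].T
def plane(c,uv,z):
    o,d=ray(c,uv); return o+d*((z-o[2])/d[:,2])[:,None]
def rot(xdir):  # tool down, jaw axis along xdir (world angle, deg)
    a=np.radians(xdir);x=np.array([np.cos(a),np.sin(a),0]);y=np.array([0,0,-1.]);return np.c_[x,y,np.cross(x,y)]
E
python3 - <<'E'
from h import *
for n,u in (("scene",dict(knob=(340,204),pocket=(313,180),sq=(292,138))),("side",dict(knob=(294,202),pocket=(305,266),sq=(315,335)))):
    c=cam(n)
    for k,z in (("knob",.068),("pocket",.04),("sq",.068)): print(n,k,plane(c,u[k],z).round(3))
    print(n,[plane(c,q,.04)[0].round(3).tolist() for q in (((253,135),(318,128),(386,232),(308,252)) if n=="scene" else ((256,186),(340,183),(380,380),(257,390)))])
E
```

```text
scene knob [[0.542 0.087 0.068]]
scene pocket [[ 0.521 -0.045  0.04 ]]
scene sq [[ 0.48  -0.2    0.068]]
scene [[0.542, -0.316, 0.04], [0.364, -0.231, 0.04], [0.496, 0.199, 0.04], [0.673, 0.14, 0.04]]
side knob [[0.545 0.09  0.068]]
side pocket [[ 0.516 -0.054  0.04 ]]
side sq [[ 0.478 -0.201  0.068]]
side [[0.485, 0.196, 0.04], [0.675, 0.132, 0.04], [0.551, -0.298, 0.04], [0.365, -0.241, 0.04]]
```

```bash
python3 - <<'E'
from h import *
ctrl.goto([.53,.02,.25],rot(-107)); c=cam("wrist"); im=ctrl.read_camera("wrist")
np.savez("w1.npz",K=c[0],D=c[1],P=c[2]); cv2.imwrite("pics/w1.png",im); print(ctrl.current_t(),ctrl.current_tool_pos().round(4),ctrl.current_q().round(1))
E
```

```text
2.7333 [0.5301 0.0194 0.2499] [ -4.3  18.6  87.5  -0.   73.9 102.7]
```

View pics/w1.png

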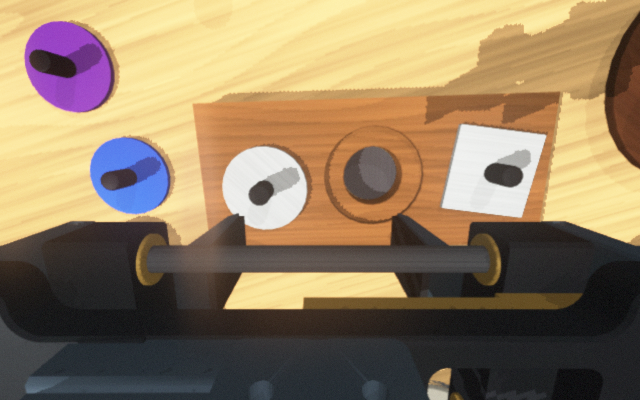

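Wrist view: the steel round lid is at (264,188), the recess rim at about (374,174) and the square lid at (497,171). The blue lid (130,175) and purple lid (70,65) are off the board. Next I'll fit the lid and the rim and confirm them in an enlarged crop.

```bash
python3 - <<'E'
from h import *
w=np.load("w1.npz");c=(w["K"],w["D"],w["P"]);im=cv2.imread("pics/w1.png");hsv=cv2.cvtColor(im,cv2.COLOR_BGR2HSV)
def circ(p):
    A=np.c_[2*p[:,:2],np.ones(len(p))];s=np.linalg.lstsq(A,(p[:,:2]**2).sum(1),rcond=None)[0];return s[:2],np.sqrt(s[2]+s[:2]@s[:2])
m=((hsv[...,1]<60)&(hsv[...,2]>110)).astype(np.uint8)*255
m=cv2.morphologyEx(m,cv2.MORPH_OPEN,np.ones((3,3)))
n,l,s,ce=cv2.connectedComponentsWithStats(m);i=l[180,240];k=l[195,460]
g=lambda j:cv2.convexHull(cv2.findContours((l==j).astype(np.uint8),0,1)[0][0]).reshape(-1,2)
H=g(i);cl,r=circ(plane(c,H,.048));print("lid",cl,r)
Q=cv2.minAreaRect(plane(c,g(k),.048)[:,:2].astype(np.float32));print("square",Q)
rim=np.array([(325,178),(374,126),(422,170),(375,222),(340,140),(410,141),(409,204),(338,208)],float)
pc,pr=circ(plane(c,rim,.04));print("pocket hand rim",pc,pr)
# refine rim: strongest dark/bright gradient along radii near R=66mm
K,D,P=c
def proj(X):
    q=(X-P[:3,3])@P[:3,:3];q=q*[1,-1,-1];return cv2.projectPoints(q,np.zeros(3),np.zeros(3),K,D)[0].reshape(-1,2)
big=cv2.resize(im[90:255,200:450],None,fx=3,fy=3,interpolation=cv2.INTER_CUBIC)
for cc,R,z,col in ((cl,.056,.048,(0,0,255)),(pc,.066,.04,(0,255,0))):
    t=np.linspace(0,6.28,90);u=proj(np.c_[cc[0]+R*np.cos(t),cc[1]+R*np.sin(t),np.full(90,z)])
    cv2.polylines(big,[((u-[200,90])*3).astype(int)],True,col,1)
    
cv2.imwrite("pics/w1c.png",big)
E
```

```text
lid [0.54559748 0.08846806] 0.05576069148042133
square ((0.4803136885166168, -0.20041942596435547), (0.11246927827596664, 0.1099417582154274), 65.81472778320312)
pocket hand rim [ 0.51890485 -0.05393469] 0.06428595272330147
```

View pics/w1c.png

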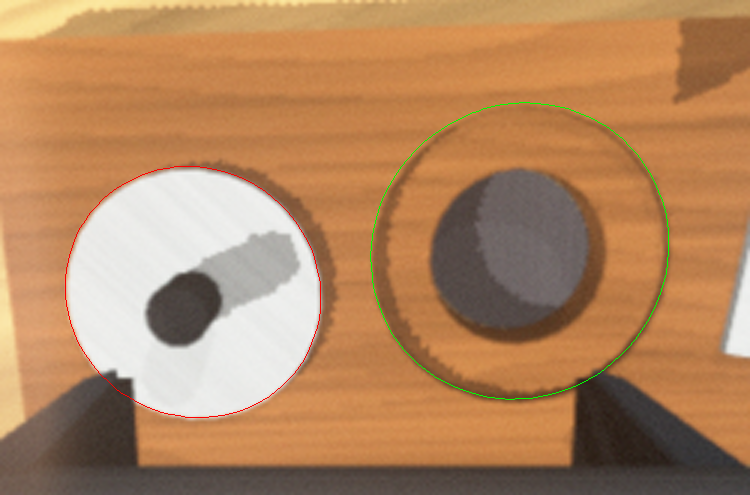

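The crop confirms the grey steel lid (red circle, lid centre (0.546, 0.088)) and the recess rim (green circle, centre (0.519, -0.054)). Now I'll grasp the knob.

```bash
python3 - <<'E'
from h import *
R=rot(-107);L=[.5456,.0885]
ctrl.goto(L+[.13],R); print("hit",ctrl.move_l(L+[.059],vel=.08,contact_N=6),ctrl.current_tool_pos().round(4))
ctrl.command_gripper(0.0)
print(ctrl.current_grip_width()*91,ctrl.current_contact_force().round(1),ctrl.current_tool_pos().round(4),ctrl.current_t())
cv2.imwrite("pics/s2.png",ctrl.read_camera("scene")[80:300,220:460])
E
```

```text
hit False [0.5459 0.0885 0.0594]
25.65756435265693 [ 0.2  0.  -0.3] [0.5456 0.0885 0.059 ] 5.4
```

```bash
python3 - <<'E'
from h import *
L=np.array([.5456,.0885]);P=np.array([.5189,-.0539])
for f,dz in ((.15,.0003),(.5,.0003),(1,.0003)):
    p=L+f*(P-L); ctrl.move_l([*p,.059-dz],vel=.06); print(ctrl.current_tool_pos().round(4),ctrl.current_contact_force().round(1),ctrl.current_t())
h=ctrl.move_l([*P,.049],vel=.03,contact_N=8)
print(h,ctrl.current_tool_pos().round(4),ctrl.current_contact_force().round(1),ctrl.current_grip_width()*91,ctrl.current_t())
cv2.imwrite("pics/side3.png",cv2.resize(ctrl.read_camera("side")[160:400,200:420],None,fx=2.5,fy=2.5))
E
```

```text
[0.5416 0.0658 0.059 ] [-0.9 -5.7  6.7] 5.9583
[0.5323 0.0164 0.059 ] [-0.3 -2.   6.3] 6.95
[ 0.5189 -0.0537  0.0586] [ 1.   1.1 -2.9] 8.3083
True [ 0.5191 -0.0538  0.0503] [ 1.4 -0.3 -1. ] 25.336286588689664 8.6333
```

View pics/side3.png

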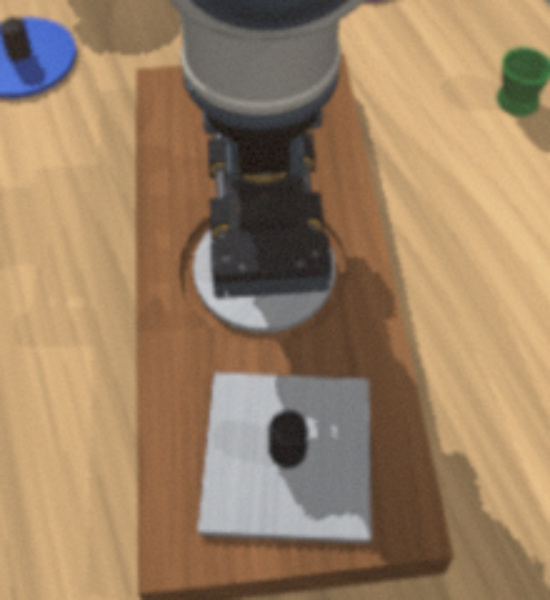

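The lid is inside the recess and came down about 8.4 mm before contact. I'll release it, retreat and check.

```bash
python3 - <<'E'
from h import *
p=ctrl.current_tool_pos()
ctrl.command_gripper(1.0); ctrl.move_l([p[0],p[1],.16],vel=.12); ctrl.goto([.49,.02,.25],rot(-107)); ctrl.sleep(.3)
c=cam("wrist");im=ctrl.read_camera("wrist");hsv=cv2.cvtColor(im,cv2.COLOR_BGR2HSV)
m=((hsv[...,1]<60)&(hsv[...,2]>110)).astype(np.uint8)
n,l,s,ce=cv2.connectedComponentsWithStats(m)
for i in range(1,n):
    if 1000<s[i,4]<15000 and s[i,1]<200: print(s[i],plane(c,[s[i,0]+s[i,2]/2,s[i,1]+s[i,3]/2],.042).round(4))
cv2.imwrite("pics/w4.png",cv2.resize(im[:260,200:600],None,fx=2,fy=2));print(ctrl.current_t(),ctrl.current_contact_force().round(2))
E
```

```text
[ 435   91  108   99 7163] [[ 0.4793 -0.2067  0.042 ]]
[ 322  101   87   88 5539] [[ 0.5204 -0.0539  0.042 ]]
11.725 [-0.19 -0.04  0.57]
```

View pics/w4.png

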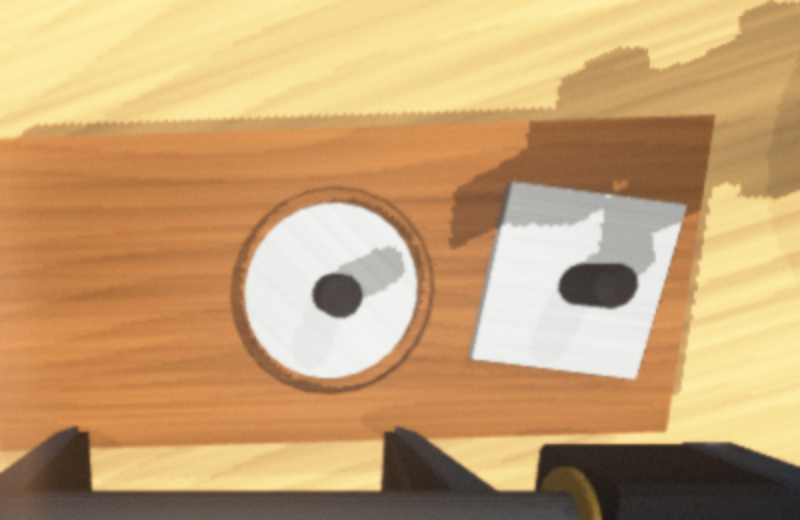

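The lid sits inside the rim at about (330,290) with a gap all round. The square lid is undisturbed and the gripper is clear.

```bash
python3 -c "
from bench import ctrl
ctrl.sign_off();print(ctrl.current_t())"
```

```text
the job is handed in; nothing more can be done
the job is handed in; nothing more can be done
```

The round steel lid is in the recess and released, and I handed the job in at about 11.7 s. I took it by the knob and slid it along the board with about 6 N of downward pressure. I then lowered it 8.3 mm until it touched the floor, opened the gripper and retreated.

**Position:** the last wrist picture shows the lid inside the rim with a gap all round. Its centre is at about (0.520, -0.054), 1–2 mm from the recess centre I measured.

**Flatness:** I judged this from that picture and from the drop matching the 8 mm recess depth. I did not measure it separately.

**Square lid:** it was not touched. Its last position reading differs from the first by about 6 mm in y. I put that down to a cruder calculation (box centre on a lower plane), because the picture shows it undisturbed.

No other check failed, and the blue and purple look-alikes were left alone.

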